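Load the stepped foam part on the inclined milling jig

ROBOT

A 6-joint arm with a two-finger parallel gripper is mounted at the origin on the work surface. World frame = base frame: x ahead of the robot, y to its left, z up, the work surface at z = 0. Lengths are in m, angles in degrees, forces in N, time in s.
With the tool pointing down it reaches from about 0.4 to 0.825 m from the base axis. Payload 7 kg.
Tool frame: the origin (TCP) lies between the finger pads; the fingertips stand 19 mm ahead of it and the grasp point (between the pads) is the TCP; z points along the fingers, y is the line along which they close (so a half turn about z gives the same grasp; the last joint's range is limited). The gripper opens to 88 mm and grips with 3 to 60 N. Pads are 19 mm wide; open, the fingers measure 130 mm over their backs; the gripper's body (78 mm by 193 mm) begins 47 mm behind the grasp point.
Start: joints at [-51.446, 20.546, 0.682, 0, -70.136, -16.507], TCP at [0.253, -0.626, 0.246] pointing down, gripper open.
Joint ranges: [-176.03, 176.03], [-82.01, 121.73], [-58.28, 71.71], [-173.87, 95.51], [-174.79, -0.11], [-173.66, 173.66]. Speed limits (degrees/s): [136.94, 136.94, 172.46, 180, 180, 180].

INTERFACE

Orientations are given as [roll, pitch, yaw] about the fixed x, y, z axes, in that order (R = Rz(yaw) Ry(pitch) Rx(roll)).
In Python, from plant import get_obs, snapshot, close_job, spot_in, spot_point gives the robot as it stands.
- The arm moves only by the tool play_rows, never from a script. Its argument "plan" is a list of rows, each a list of 6 numbers: the shift along the tool's x, y, z in cm, then the turn, a rotation vector about the tool's x, y, z in degrees. A call has 1 to 20 rows; each row shifts and turns the commanded pose from where the row before left it, along the tool's axes as they then stand; what a row does not reach is not made up. A row lasts 1/12 s, in which the tool goes at most 41.7 mm and 7.16 degrees, less where a joint would pass 70% of its speed; a pose out of reach is approached as far as the arm can. A call is refused whole if a number of a shift passes 4.17 or a number of a turn 7.16, either way. A call with a gripper value outside its range is refused whole. "grip" is the finger opening in cm, from 0 to 8.76, set as the call begins (left out, the last holds). The fingers move at their own pace and stop on an object; the grip force is fixed at half the most. Time passes only in rows, so rows that do not move let the fingers close. It gives the time, the measured TCP pose, the force, the opening and the grip force at its end, in the units of the state.
- get_obs(): the state, without advancing time (a new reading comes with each control period).
- snapshot(name): name is "side" or "top"; returns a dict with "frame" (420x560x3 uint8, red, green, blue), "fx", "fy", "cx", "cy" (pixels), "position" and "attitude" of the camera in the world. Camera axes: x right, y down, z forward; pixel columns grow to the right and rows downward; lengths in m; the calibration is good to about 2 mm. A picture is of the moment at which its call begins. There is no depth.
- close_job(): hands the job in; it is judged then, once.
Trained networks look in the newest picture that a camera, given by its name, has taken for a name from the list of things; names that differ only in an ending like _2 or _b are one class to them, and where a whole thing is asked for, a point or a joint stands for the part that bears it (a point fixed in the world has none). Each returns a list of dicts, best first, with "score" (0 to 1); they miss things now and then, are a little off and sometimes report something else, mostly with a low value. They report only what shows in the picture. A call takes as long as a camera call. They do not tell look-alikes from the thing itself.
- spot_in(camera, thing): "position" ([x, y, z] in m, in world coordinates, good to about 4 mm: the middle of the surface that is visible of it).
- spot_point(camera, thing): "position" ([x, y, z] in m, in world coordinates, good to about 4 mm: a listed point, or the origin of a listed thing).
The state is a dict: "clock": time; "joint_pos": joint angles; "qvel": joint speeds; "tau": joint torques, N m; "tool_pos": TCP position; "orientation": TCP orientation; "force": force on the tool from outside, world axes, zero at the start; "moment": the same for the moment, N m; "opening": finger opening in m; "gripper_force": force on a finger pad.
Only numpy, scipy, OpenCV 4.12 (cv2) and the standard library are available. Lean on these libraries where they do the work, as an engineer would, in place of code of your own. Each camera call takes 0.05 s, during which the arm holds its last target. There are 200 camera calls.

TASK

Take the stepped part (the one with a low nose and a tall heel) out of the stock rack, set it down upright on the square rubber mat and let go, then take it again, now by the front and back of its heel, and set it, nose up-slope, in the foot of the jig's channel, well short of the cross bar, and let go. Then push it up the ramp, the nose passing under the bar, until it rests squarely against the top stop, and leave it there. Leave the plain block and the other loose things where they are.

Things in the scene. Friction and masses are not known exactly. Their poses are not given: they have to be found in the camera images.
- part_heel (a point): Centre of the tall heel of the loose stepped part: pink tooling foam, about 0.11 kg, 80 mm long (x) x 44 mm wide (y), L-shaped from the side. Heel 34 mm long, 50 tall; nose ahead of it (+x) 46 mm long, 16 mm tall; both full width. Axes: x to the nose, z up. From here the heel's faces lie at x = -17 and +17, y = -22 and +22, the underside at z = -25, the nose's end at x = +63 mm.
- part_nose (a point): Bottom of the stepped part's nose end face, mid-width: 63 mm ahead of the heel's centre along the part's x and 25 mm lower. The part starts upright in either bay of the rack, heel close to the fence: there only the heel's sides (44 mm apart) are free for fingers. In the channel only the heel's front and back (34 mm apart) are free.
- deck: Jig's sloping channel, fixed: plywood floor between aluminium walls, rising 10 degrees. Origin on the floor, mid-width, at the face of the steel top stop. x up the slope, z square to the floor. Floor from x = -200 mm (open foot, 15 mm above the table) to 0 (50 mm above it). 54 mm wide inside; walls 6 mm thick, walls and stop 40 mm high. The part does not slide back by itself.
- bar (a point): Centre of the steel cross bar's underside, 26 mm above the channel's floor and 21 mm down-slope of the top stop. The bar spans the channel, 14 mm wide along the slope and 8 mm thick: the nose (16 mm) passes under it, the heel (50 mm) does not, and stays 18 mm short of it when home.
- mat: Square black rubber mat fixed on the table, 140 x 140 mm, 4 mm thick, origin at the centre of its underside.
- rack: Plywood stock rack fixed on the table, origin at the centre of its underside. Base 125 mm (x) x 215 mm (y), 8 mm thick, the parts stand on it. Fence at its -x edge, 6 mm thick, top 48 mm above the table; 4 mm lip at its +x edge. Two bays centred at y = +50 and -50 mm: one holds the stepped part, the other the plain block, both along x, nose to +x.
- blank_center (a point): Centre of the plain loose block in the rack's other bay, same foam, 80 (x) x 44 (y) x 50 mm, no step. To be left alone.
- collet_nut_center (a point): Centre of a loose steel collet nut, 42 mm diameter, 30 mm tall, beyond the mat. To be left alone.
- collar_center (a point): Centre of a loose aluminium collar, 52 mm outside diameter, 16 mm tall, left side of the table. To be left alone.
- offcut_center (a point): Centre of the longer bar (70 x 30 x 20 mm) of a loose L-shaped foam offcut, right side of the table. To be left alone.
- spanner_center (a point): Middle of a loose open-end spanner, 170 mm long, lying at the far side beyond the collet nut. To be left alone.
- brush_center (a point): Middle of a loose hand brush, 180 mm long, lying at the far left. To be left alone.
- jar_center (a point): Centre of a loose lidded jar, 60 mm diameter, 75 mm tall, at the far right. To be left alone.
Things that resemble listed ones, but are neither listed nor needed, are in the scene too. Leave any brown or green look-alike of the part that bears part_heel alone. There is more than one size of the mat; the one meant has the size given above.

How it is judged:
By the outcome, as a careful person would: the job done as asked, in the order asked, and still so for the second after the job is handed in, with the robot touching nothing.
It also fails if it takes over 66 s, if anything falls off the work surface, if the arm or the gripper's body presses on something with over 40 N, if the wrist force passes 120 N, or if a joint passes its speed limit or range.

## Working session

There is one attempt and no reset: what is moved stays moved. The work goes in short steps, Python scripts to look and compute and a tool call to move; the robot and the scene stay as the last step left them, time stands still between calls to the robot, and variables do not carry over. Pictures are saved under pics/ and viewed, at most 10 in all, crops included, and the job is handed in when it is done.

Besides the shell and the picture viewer there is one more tool, called after ">>>" by a JSON object that holds its "op" and its "data", one argument or row to a line. play_rows: Moves the arm, as the interface text tells. Its arguments: {"type":"object","properties":{"plan":{"type":"array","items":{"type":"array","items":{"type":"number"}}},"grip":{"type":"number"}},"required":["plan"]}

```bash
mkdir -p pics; ls; python3 - <<'E'
from plant import *
import cv2
o=get_obs(); print(o)
for c in("side","top"):
    s=snapshot(c); cv2.imwrite(f"pics/{c}0.png",cv2.resize(s["frame"][:,:,::-1],(800,600),interpolation=cv2.INTER_CUBIC))
    print({k:v for k,v in s.items() if k!="frame"})
    for t in("part_heel","part_nose","deck","bar","mat","rack","blank_center"):
        print(c,t,[(r["position"],r["score"]) for r in spot_point(c,t)][:4])
E
```

```text
pics
{'clock': 0.0, 'joint_pos': array([-5.14464345e+01,  2.05934132e+01,  6.33874736e-01, -2.05194155e-02,
       -7.01352086e+01, -1.65062540e+01]), 'qvel': array([-0.07877409, -0.06929206,  0.03204209, -0.04299947,  0.01167269,
       -0.02479139]), 'tau': array([ 1.65613937e-04, -5.82705331e+01,  2.93054688e+01,  6.99694991e+00,
        6.84364364e-03, -2.40360650e-04]), 'tool_pos': array([ 0.25317978, -0.62523012,  0.24459984]), 'orientation': array([ 1.79903677e+02, -8.42780495e-03, -1.57959670e+02]), 'force': array([-0.78166966,  0.55244071, -0.51753212]), 'moment': array([ 0.0077675 ,  0.01020873, -0.02101233]), 'gripper_force': 0.0, 'opening': 0.08777749012095887}
{'fx': 435.75994204534845, 'fy': 435.75994204534845, 'cx': 277.3580576980566, 'cy': 206.39936794157464, 'position': array([0.17630681, 0.71433825, 0.92465727]), 'attitude': array([-137.1396512 ,   -1.10660625, -151.83598861])}
side part_heel [([0.5112, 0.1885, 0.0332], 0.92), ([0.3652, 0.3043, 0.0286], 0.9), ([0.3643, 0.1813, 0.0218], 0.8)]
side part_nose [([0.3934, 0.1285, -0.0017], 0.9), ([0.3995, 0.359, -0.0014]
[... 502 characters left out ...]
.23851336, -0.02217144,  1.86321595]), 'attitude': array([-170.32977818,    0.85707032,  -91.25479594])}
top part_heel [([0.3653, 0.3086, 0.0213], 0.68), ([0.5136, 0.191, 0.0355], 0.56), ([0.3593, 0.187, 0.0236], 0.56), ([0.575, 0.1851, 0.0079], 0.32)]
top part_nose [([0.5738, 0.1852, 0.0091], 0.8), ([0.3998, 0.3616, -0.0012], 0.6), ([0.3896, 0.1297, -0.0022], 0.52)]
top deck [([0.6659, -0.2525, 0.0535], 0.88)]
top bar [([0.6388, -0.2465, 0.0703], 0.81), ([0.5116, 0.1918, 0.0377], 0.52)]
top mat [([0.4742, 0.0042, 0.0023], 0.81), ([0.3347, -0.2004, -0.001], 0.55)]
top rack [([0.5411, 0.2446, 0.0003], 0.69)]
top blank_center [([0.5347, 0.2874, 0.0312], 0.79), ([0.5135, 0.1898, 0.0339], 0.53)]
```

View pics/side0.png

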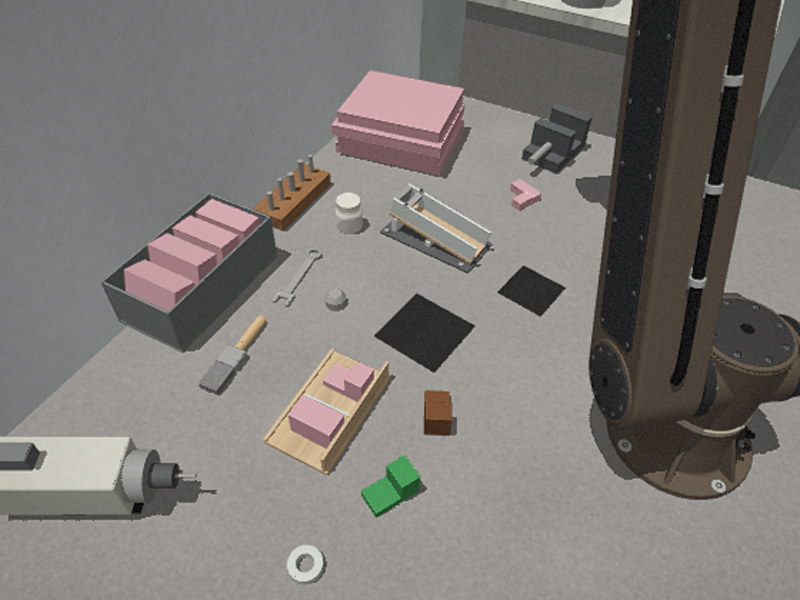

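View pics/top0.png

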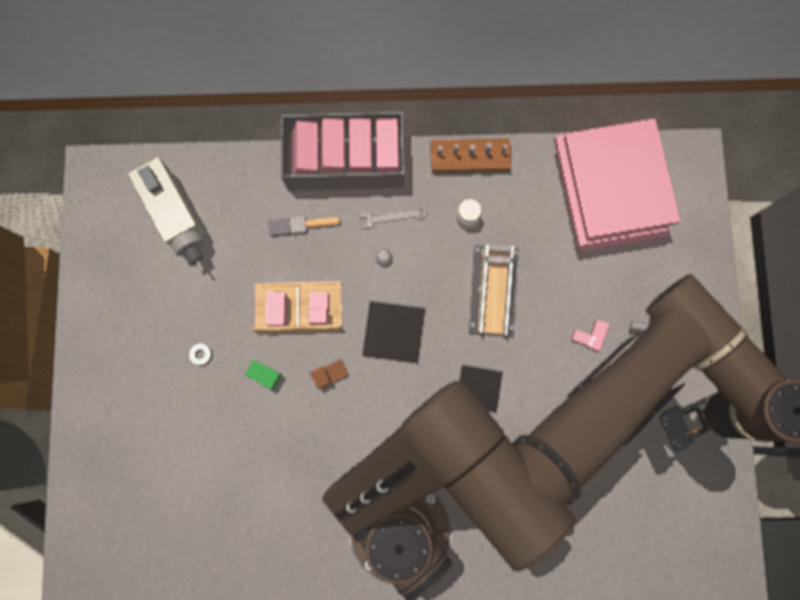

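Side view (800x600): the rack part is at (350,378), the plain block at (317,420), the large mat at (425,330), and the jig at (440,225).
Candidates for the stepped part:
- pink stepped part in the rack at side (350,378), top (318,308)
- pink plain block at side (317,420), top (275,308)
- green look-alike at side (395,485), top (263,375)
- brown look-alike at side (437,412), top (328,375)
- pink offcut at top (592,335)
- pink foam in the bin at the back

I choose the pink stepped part in the rack. For the mat I choose the larger square, top (394,332), not the small one at (481,388). I'll check both in one composite crop.

```bash
cat > h.py <<'E'
from plant import *
import numpy as np, cv2
from scipy.spatial.transform import Rotation as R
def cam(c):
    s=snapshot(c); s["M"]=R.from_euler('xyz',s["attitude"],degrees=True).as_matrix(); return s
def proj(s,P):
    q=(np.atleast_2d(P)-s["position"])@s["M"]
    return np.c_[s["fx"]*q[:,0]/q[:,2]+s["cx"],s["fy"]*q[:,1]/q[:,2]+s["cy"]]
def ray(s,uv):
    d=np.array([(uv[0]-s["cx"])/s["fx"],(uv[1]-s["cy"])/s["fy"],1])@s["M"].T
    return s["position"],d/np.linalg.norm(d)
def tri(obs):
    A=np.zeros((3,3));b=np.zeros(3)
    for s,uv in obs:
        p,d=ray(s,uv);Q=np.eye(3)-np.outer(d,d);A+=Q;b+=Q@p
    return np.linalg.solve(A,b)
def crop(s,P,w,h,k):
    u,v=np.round(proj(s,P)[0]).astype(int); x0,y0=u-w//2,v-h//2
    return cv2.resize(s["frame"][y0:y0+h,x0:x0+w,::-1],None,fx=k,fy=k,interpolation=cv2.INTER_CUBIC),(x0,y0)
E
python3 - <<'E'
from h import *
out=[]
for c in("side","top"):
    s=cam(c); np.save(f"{c}.npy",s,allow_pickle=True); row=[]
    for P in([.535,.24,.02],[.57,-.235,.04]):
        w=80 if c=="side" else 66
        k=400/w; im,o=crop(s,P,w,int(w*.75),k); print(c,o,k)
        row.append(cv2.resize(im,(400,300)))
    out.append(np.hstack(row))
cv2.imwrite("pics/comp.png",np.vstack(out))
E
```

```text
side (np.int64(192), np.int64(252)) 5.0
side (np.int64(265), np.int64(129)) 5.0
top (np.int64(174), np.int64(192)) 6.0606060606060606
top (np.int64(309), np.int64(178)) 6.0606060606060606
```

View pics/comp.png

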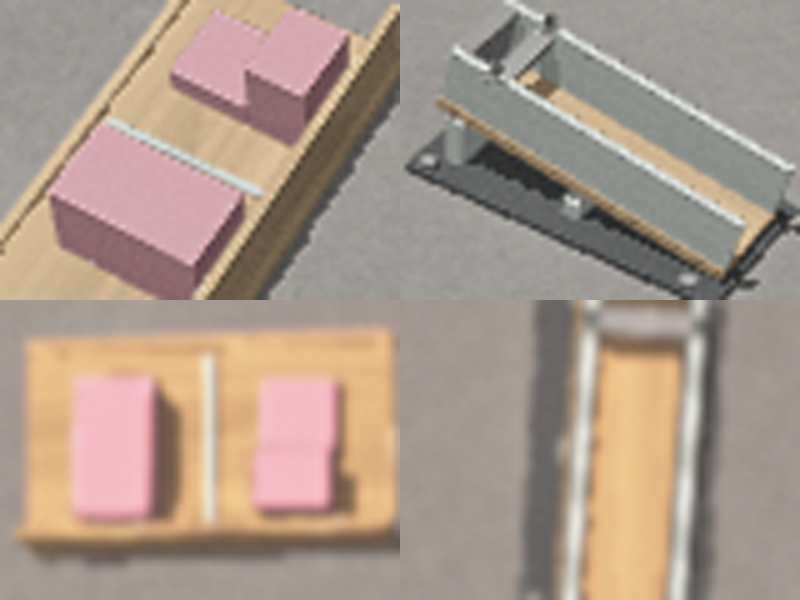

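The composite crop confirms the choice. The stepped part is at left panels (260,75) and (297,440), upright with its heel beside the fence. The plain block is at (145,210) and (115,445). The channel's foot is at lower right (740,250) and the bar at (640,325). Next I'll fit poses.

```bash
cat > fit.py <<'E'
from h import *
from scipy.optimize import minimize
SS=6
def box(a,b): return np.array([[x,y,z] for x in(a[0],b[0]) for y in(a[1],b[1]) for z in(a[2],b[2])])/1000
PART=[box((-17,-22,-25),(17,22,25)),box((17,-22,-25),(63,22,-9))]
STRIPS=[box((-200,27,40),(0,33,40)),box((-200,-33,40),(0,-27,40))]
def render(s,boxes,T,win):
    x0,y0,w,h=win; m=np.zeros((h*SS,w*SS),np.uint8)
    for b in boxes:
        uv=(proj(s,b@T[0].T+T[1])+.5-[x0,y0])*SS-.5
        cv2.fillConvexPoly(m,np.round(cv2.convexHull(uv.astype(np.float32))*16).astype(np.int32),255,shift=4)
    return cv2.resize(m,(w,h),interpolation=cv2.INTER_AREA)/255.
def pose(p,pitch=0): return R.from_euler('xyz',[0,-pitch,p[3]],degrees=True).as_matrix(),p[:3]
def win(s,P,n): u,v=proj(s,P)[0].astype(int); return (u-n,v-n,2*n,2*n)
def sub(s,w): return s["frame"][w[1]:w[1]+w[3],w[0]:w[0]+w[2]].astype(float)
def fit(cams,boxes,p0,feat,n,pitch=0,mode="mask",c=(0,0,0)):
    p0=np.array(p0,float); W=[win(s,p0[:3]+c,n) for s in cams]; F=[feat(sub(s,w)) for s,w in zip(cams,W)]
    def cost(p):
        e=0
        for s,w,f in zip(cams,W,F):
            m=render(s,boxes,pose(p,pitch),w)
            if mode=="mask": e+=np.abs(m-f).sum()/f.sum()
            else: e-=np.corrcoef(m.ravel(),f.ravel())[0,1]
        return e/len(cams)
    best=None
    for d in(8,4,2):
        st=p0 if best is None else best.x
        sx=np.vstack([st]+[st+np.eye(4)[i]*(d if i==3 else d/1000) for i in range(4)])
        best=minimize(cost,st,method="Nelder-Mead",options=dict(initial_simplex=sx,xatol=1e-4,fatol=1e-5))
    return best.x,best.fun
def pink(a):  # soft: red over green, grey/orange excluded
    r,g,b=a[...,0],a[...,1],a[...,2]; return ((r-g>.12*r+4)&(b>g-4)).astype(float)
def dark(a): return (a.max(-1)<45).astype(float)
def white(a): return a.min(-1)
E
python3 - <<'E'
from fit import *
S,T=[np.load(f"{c}.npy",allow_pickle=True).item() for c in("side","top")]
for nm,cs in(("both",[S,T]),("side",[S]),("top",[T])):
    print(nm,"part",*fit(cs,PART,[.513,.190,.033,5],pink,17))
    print(nm,"deck",*fit(cs,STRIPS,[.663,-.253,.05,3],white,45,10,"corr",np.array([-.1,0,0])))
    print(nm,"mat",*fit(cs,[box((-70,-70,4),(70,70,4))],[.476,.005,0,5],dark,32))
    print(nm,"blank",*fit(cs,[box((-40,-22,-25),(40,22,25))],[.535,.288,.033,5],pink,17))
E
```

```text
both part [ 0.51892154  0.18504757  0.02616839 -0.09465262] 0.15126523014518153
both deck [ 0.67095321 -0.25884203  0.0457605  -5.58894768] -0.4361886901123862
both mat [0.476 0.005 0.    5.   ] inf
both blank [ 0.53319309  0.28871102  0.02637989 -1.56495654] 0.14206842096008523
side part [0.51863646 0.19073996 0.03691372 1.52556086] 0.14885834707714862
side deck [ 0.66911101 -0.25277875  0.05123723 -5.57467395] -0.3471542511017077
side mat [ 0.48502781 -0.01864766 -0.0340824  -8.54796178] 1.9003439456742217
side blank [ 0.52838335  0.29430784  0.03745786 -3.35474444] 0.08348239172059428
top part [0.51760073 0.18386215 0.03509804 0.0848705 ] 0.16693203597228365
top deck [ 0.67001525 -0.25792739  0.05620003 -5.70363038] -0.5288759292904153
top mat [0.476 0.005 0.    5.   ] inf
top blank [ 0.55992686  0.31671129 -0.13433535 -0.95590024] 0.053479430988081514fit.py:22: RuntimeWarning: divide by zero encountered in scalar divide
  if mode=="mask": e+=np.abs(m-f).sum()/f.sum()
  np.max(np.abs(fsim[0] - fsim[1:])) <= fatol):
```

```bash
cat > ov.py <<'E'
from fit import *
def edges(b):
    return [(i,j) for i in range(8) for j in range(i) if bin(i^j).count("1")==1]
def overlay(s,P,w,items,size=(400,300)):
    h=int(w*.75);k=size[0]/w; im,o=crop(s,P,w,h,k); im=cv2.resize(im,size)
    for boxes,T,col in items:
        for b in boxes:
            uv=(proj(s,b@T[0].T+T[1])+.5-np.array(o))*k-.5
            for i,j in edges(b): cv2.line(im,tuple(int(v) for v in uv[i]),tuple(int(v) for v in uv[j]),col,1,cv2.LINE_AA)
    return im
E
python3 - <<'E'
from ov import *
S,T=[np.load(f"{c}.npy",allow_pickle=True).item() for c in("side","top")]
mb=[box((-70,-70,4),(70,70,4))]
dk=lambda a:(a.max(-1)<75).astype(float)
for cs in([S,T],[S],[T]):
    f=[dk(sub(s,win(s,[.476,.005,0],34))).sum() for s in cs]
    print("mat",f,*fit(cs,mb,[.476,.005,0,-5],dk,34))
    p,e=fit(cs,PART,[.513,.190,.033,-1],pink,20); print("part",p,e)
fp=lambda p,pi=0:pose(np.array(p),pi)
pp=fp([.516,.1875,.033,-.5]); dd=fp([.669,-.254,.051,-5.6],10)
rows=[]
for s,w in((S,46),(T,40)):
    rows.append(np.hstack([overlay(s,[.535,.19,.03],w,[(PART,pp,(0,255,0))]),overlay(s,[.57,-.24,.05],90 if s is S else 72,[(STRIPS,dd,(0,0,255))])]))
cv2.imwrite("pics/ov1.png",np.vstack(rows))
E
```

```text
mat [np.float64(1976.0), np.float64(1373.0)] [ 4.77242229e-01 -1.30344403e-03 -1.29807680e-02 -8.86287536e+00] 0.076749996140655
part [ 0.51595911  0.18514626  0.02553276 -0.20351053] 0.17579152829204364
mat [np.float64(1976.0)] [ 4.76284076e-01  3.81500152e-04 -1.04805856e-02 -8.95297847e+00] 0.020657696276891326
part [ 0.54234826  0.14680568 -0.03977146 -0.49902232] 0.099307757885763
mat [np.float64(1373.0)] [ 4.90502940e-01  2.90674292e-03 -1.33223720e-01 -9.09517429e+00] 0.028013652656984134
part [ 0.51409969  0.18448282  0.03256429 -0.31161791] 0.1940152180275095
```

View pics/ov1.png

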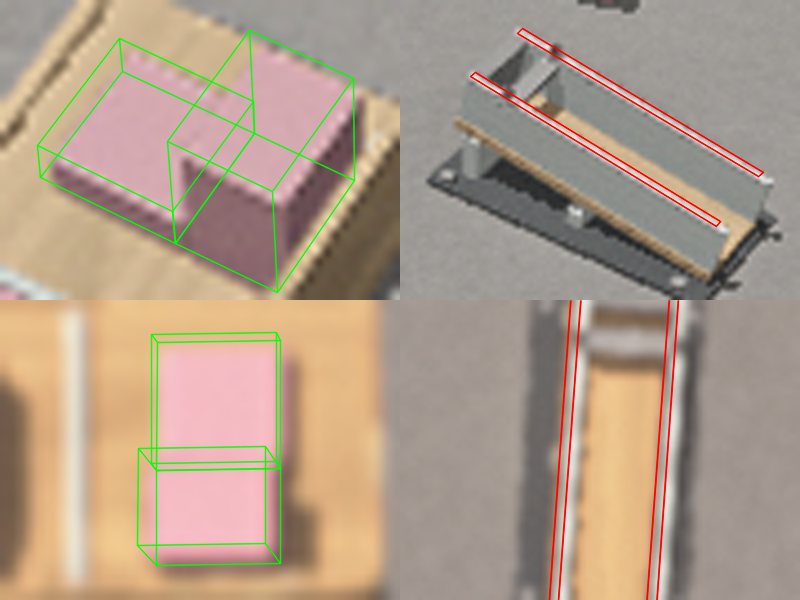

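The overlay shows my guessed outlines sitting about 1–2 px up and left of the part at (270,170), and the wall strips slightly mis-yawed. I'll refit with better colour features.

```bash
cat > p2.py <<'E'
from ov import *
def fpink(a): r,g,b=a[...,0],a[...,1],a[...,2]; return np.clip((b-g)/np.maximum(r,30),0,.12)
def fmat(a): return -np.minimum(a.max(-1),90)
MAT=[box((-70,-70,4),(70,70,4))]
BLK=[box((-40,-22,-25),(40,22,25))]
def load(): return [np.load(f"{c}.npy",allow_pickle=True).item() for c in("side","top")]
E
python3 - <<'E'
from p2 import *
S,T=load()
for s in(S,T):
    a=sub(s,win(s,[.515,.188,.058],4)); print(a[::3,::3].astype(int).reshape(-1,3).tolist())
for nm,cs in(("both",[S,T]),("side",[S]),("top",[T])):
    for t,b,p0,f,n in(("part",PART,[.516,.187,.033,-1],fpink,20),("blank",BLK,[.535,.288,.033,-1],fpink,20),("mat",MAT,[.476,.003,0,-9],fmat,38)):
        p,e=fit(cs,b,p0,f,n,mode="corr"); print(nm,t,p.round(4),round(e,3))
E
```

```text
[[206, 181, 144], [217, 171, 181], [213, 169, 175], [207, 165, 171], [213, 170, 176], [213, 169, 175], [213, 168, 175], [213, 169, 176], [214, 171, 177]]
[[232, 184, 157], [240, 179, 187], [242, 182, 189], [241, 184, 184], [245, 186, 194], [245, 188, 196], [240, 180, 182], [245, 189, 196], [245, 187, 196]]
both part [ 0.5173  0.1836  0.0235 -0.3879] -0.853
both blank [ 0.532   0.2895  0.0292 -0.6477] -0.822
both mat [ 4.7690e-01 -6.0000e-04 -1.1600e-02 -8.6123e+00] -0.966
side part [ 0.5151  0.1891  0.0321 -3.9874] -0.836
side blank [ 0.5324  0.2893  0.0285 -1.7073] -0.795
side mat [ 4.7320e-01  7.6000e-03 -6.0000e-04 -8.8628e+00] -0.987
top part [ 0.5131  0.1832  0.027  -0.2442] -0.862
top blank [ 0.5856  0.342  -0.2867 -0.5778] -0.98
top mat [ 4.8940e-01  2.7000e-03 -1.2690e-01 -9.0907e+00] -0.996
```

```bash
cat >> p2.py <<'E'
def fpink(a): r,g,b=a[...,0],a[...,1],a[...,2]; return np.clip((r+b-2*g)/np.maximum(r,30),0,.2)
def fitz(cs,boxes,p0,feat,n,pitch=0,c=(0,0,0)):
    """z held at p0[2]"""
    import fit as F
    z=p0[2]; W=[win(s,np.array(p0[:3])+c,n) for s in cs]; FF=[feat(sub(s,w)) for s,w in zip(cs,W)]
    g=lambda q:-sum(np.corrcoef(render(s,boxes,pose(np.array([q[0]/1e3,q[1]/1e3,z,q[2]]),pitch),w).ravel(),f.ravel())[0,1] for s,w,f in zip(cs,W,FF))/len(cs)
    q=np.array([p0[0]*1e3,p0[1]*1e3,p0[3]])
    for d in(6,2): r=minimize(g,q,method="Nelder-Mead",options=dict(initial_simplex=np.vstack([q]+[q+d*e for e in np.eye(3)]),xatol=.02,fatol=1e-6)); q=r.x
    return q.round(2),round(r.fun,3)
E
python3 - <<'E'
from p2 import *
S,T=load()
for nm,cs in(("both",[S,T]),("side",[S]),("top",[T])):
    for t,b,p0,f,n in(("part",PART,[.516,.187,.033,-1],fpink,20),("blank",BLK,[.535,.288,.033,-1],fpink,20),("mat",MAT,[.476,.003,0,-9],fmat,38)):
        print(nm,t,*fitz(cs,b,p0,f,n))
        if nm=="both": print("  free z",*fit(cs,b,p0,f,n,mode="corr"))
    for y in(-4,): print(nm,"deck",*fitz(cs,STRIPS,[.665,-.252,.05,y],white,45,10,np.array([-.1,0,0])))
pp=pose(np.array([.516,.187,.033,-1]))
E
```

```text
both part [513.2  187.53  -1.63] -0.925
  free z [ 0.51496172  0.18563012  0.02635937 -1.7491227 ] -0.9506661752869443
both blank [533.68 289.36  -0.74] -0.908
  free z [ 0.53518944  0.28812942  0.02646455 -0.64141785] -0.9355271310784687
both mat [472.95   6.63  -9.08] -0.951
  free z [ 4.76898192e-01 -5.82719890e-04 -1.16041940e-02 -8.61229485e+00] -0.9664645867285813
both deck [ 686.15 -260.04   -5.75] -0.402
side part [513.8  189.33  -1.18] -0.927
side blank [531.96 291.11  -1.23] -0.886
side mat [472.96   8.03  -8.84] -0.987
side deck [ 662.39 -251.81   -5.37] -0.347
top part [512.57 185.1   -1.62] -0.974
top blank [533.89 287.28  -0.92] -0.977
top mat [475.12   2.19  -8.81] -0.934
top deck [ 669.61 -258.64   -5.75] -0.526
```

Fits agree to within a few mm: part at about (0.513, 0.187), yaw about -1.5; mat at about (0.474, 0.005), yaw -8.9. The two cameras disagree by about 4 mm in y, and I'll cancel that bias once the part is in the hand. Now the approach.

```bash
cat > go.py <<'E'
import sys; from h import *
def go(pos,yaw,pitch=0):
    """turn first, then shift, in tool axes; deck-like frame yaw, slope pitch"""
    o=get_obs(); Rc=R.from_euler('xyz',o["orientation"],degrees=True)
    Rt=R.from_euler('xyz',[180,0,0],degrees=True); Rt=R.from_euler('z',yaw,degrees=True)*Rt if pitch==0 else yaw
    rv=(Rc.inv()*Rt).as_rotvec(degrees=True)
    print("t",round(float(o["clock"]),2),"tcp",o["tool_pos"].round(4),o["orientation"].round(2),"f",o["force"].round(1),"open",round(o["opening"],4),o["gripper_force"])
    print("turn",rv.round(2),"shift cm",(Rt.inv().apply(np.array(pos)-o["tool_pos"])*100).round(2))
E
python3 -c "
from go import *
go([.513,.187,.20],-181.5)"
```

```text
t 0.9 tcp [ 0.2534 -0.6256  0.2456] [-180.      0.   -157.95] f [-0.  -0.6  0.1] open 0.0875 0.0
turn [-0.    0.   23.55] shift cm [-23.83  81.92   4.56]
```

>>> {"op": "play_rows", "data": {
  "plan": [
    [0, 0, 0, 0, 0, 5.89],
    [0, 0, 0, 0, 0, 5.89],
    [0, 0, 0, 0, 0, 5.89],
    [0, 0, 0, 0, 0, 5.88],
    [-0.35, 1.2, 0, 0, 0, 0],
    [-0.7, 2.4, 0, 0, 0, 0],
    [-0.7, 2.4, 0, 0, 0, 0],
    [-0.7, 2.4, 0, 0, 0, 0],
    [-0.7, 2.4, 0, 0, 0, 0],
    [-0.7, 2.4, 0, 0, 0, 0],
    [-0.7, 2.4, 0, 0, 0, 0],
    [-0.7, 2.4, 0, 0, 0, 0],
    [-0.7, 2.4, 0, 0, 0, 0],
    [-0.7, 2.4, 0, 0, 0, 0],
    [-0.7, 2.4, 0, 0, 0, 0],
    [-0.7, 2.4, 0, 0, 0, 0],
    [-0.7, 2.4, 0, 0, 0, 0],
    [-0.7, 2.4, 0, 0, 0, 0],
    [-0.7, 2.4, 0, 0, 0, 0],
    [-0.7, 2.4, 0, 0, 0, 0]
  ],
  "grip": 6.0
}}

```text
clock: 2.57
tool_pos: [0.3715, -0.2551, 0.2458]
orientation: [-180.0, 0.0, 178.6]
force: [-0.3, 0.0, -0.5]
opening: 0.06
gripper_force: 0.0
```

>>> {"op": "play_rows", "data": {
  "plan": [
    [-0.7, 2.4, 0, 0, 0, 0],
    [-0.7, 2.4, 0, 0, 0, 0],
    [-0.7, 2.4, 0, 0, 0, 0],
    [-0.7, 2.4, 0, 0, 0, 0],
    [-0.7, 2.4, 0, 0, 0, 0],
    [-0.7, 2.4, 0, 0, 0, 0],
    [-0.7, 2.4, 0, 0, 0, 0],
    [-0.7, 2.4, 0, 0, 0, 0],
    [-0.7, 2.4, 0, 0, 0, 0],
    [-0.7, 2.4, 0, 0, 0, 0],
    [-0.7, 2.4, 0, 0, 0, 0],
    [-0.7, 2.4, 0, 0, 0, 0],
    [-0.7, 2.4, 0, 0, 0, 0],
    [-0.7, 2.4, 0, 0, 0, 0],
    [-0.7, 2.4, 0, 0, 0, 0],
    [-0.7, 2.4, 0, 0, 0, 0],
    [-0.7, 2.4, 1, 0, 0, 0],
    [-0.7, 2.4, 2, 0, 0, 0],
    [-0.35, 1.2, 1.5, 0, 0, 0],
    [0, 0, 0, 0, 0, 0]
  ]
}}

```text
clock: 4.23
tool_pos: [0.5114, 0.1854, 0.1973]
orientation: [-179.9, -0.2, 178.7]
force: [-0.0, 0.0, -0.0]
opening: 0.0602
gripper_force: 0.0
```

```bash
python3 -c "
from go import *
go([.513,.187,.05],-181.5)"
```

```text
t 4.23 tcp [0.5114 0.1854 0.1973] [-179.87   -0.22  178.7 ] f [-0.  0. -0.] open 0.0602 0.0
turn [-0.13 -0.22  0.2 ] shift cm [-0.15  0.17 14.73]
```

>>> {"op": "play_rows", "data": {
  "plan": [
    [-0.15, 0.15, 1.5, 0, 0, 0],
    [0, 0, 2, 0, 0, 0],
    [0, 0, 2, 0, 0, 0],
    [0, 0, 2, 0, 0, 0],
    [0, 0, 1.5, 0, 0, 0],
    [0, 0, 1, 0, 0, 0],
    [0, 0, 0.5, 0, 0, 0],
    [0, 0, 0, 0, 0, 0]
  ]
}}

```text
clock: 4.9
tool_pos: [0.5138, 0.1849, 0.0952]
orientation: [-180.0, -0.0, 178.5]
force: [-0.0, 0.0, -0.3]
opening: 0.0596
gripper_force: 0.0
```

```bash
python3 - <<'E'
from p2 import *
from go import go
go([.513,.187,.05],-181.5)
r=[]
for c,w in(("side",80),("top",50)): r.append(overlay(cam(c),[.52,.19,.06],w,[]))
cv2.imwrite("pics/pre.png",np.hstack(r))
E
```

```text
t 4.9 tcp [0.5138 0.1849 0.0952] [-1.7996e+02 -4.0000e-02  1.7853e+02] f [-0.   0.  -0.3] open 0.0596 0.0
turn [-0.04 -0.04  0.03] shift cm [0.09 0.2  4.52]
```

View pics/pre.png

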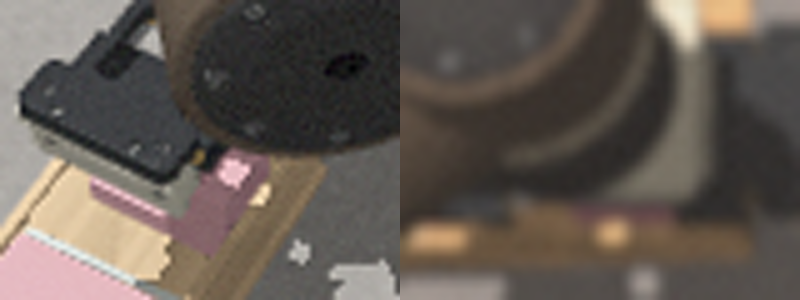

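The picture shows the gripper above the heel (pink heel at (225,190) in the left panel) with nothing in the way, though the fingers themselves are hidden. I'll descend and close.

>>> {"op": "play_rows", "data": {
  "plan": [
    [0, 0.2, 1, 0, 0, 0],
    [0, 0, 1, 0, 0, 0],
    [0, 0, 1, 0, 0, 0],
    [0, 0, 0.8, 0, 0, 0],
    [0, 0, 0.6, 0, 0, 0],
    [0, 0, 0, 0, 0, 0],
    [0, 0, 0, 0, 0, 0]
  ]
}}

```text
clock: 5.58
tool_pos: [0.5141, 0.1871, 0.051]
orientation: [-179.9, -0.1, 178.5]
force: [0.8, -0.8, 1.1]
opening: 0.06
gripper_force: 0.0
```

>>> {"op": "play_rows", "data": {
  "plan": [
    [0, 0, 0, 0, 0, 0],
    [0, 0, 0, 0, 0, 0],
    [0, 0, 0, 0, 0, 0],
    [0, 0, 0, 0, 0, 0],
    [0, 0, 0, 0, 0, 0],
    [0, 0, 0, 0, 0, 0],
    [0, 0, 0, 0, 0, 0],
    [0, 0, 0, 0, 0, 0]
  ],
  "grip": 3.5
}}

```text
clock: 6.25
tool_pos: [0.5145, 0.1876, 0.052]
orientation: [180.0, 0.0, 178.5]
force: [-1.4, -0.5, 5.7]
opening: 0.044
gripper_force: 29.9
```

>>> {"op": "play_rows", "data": {
  "plan": [
    [0, 0, -0.5, 0, 0, 0],
    [0, 0, -1, 0, 0, 0],
    [0, 0, -1.5, 0, 0, 0],
    [0, 0, -2, 0, 0, 0],
    [0, 0, -2, 0, 0, 0],
    [0, 0, -2, 0, 0, 0],
    [0, 0, -1.5, 0, 0, 0],
    [0, 0, -0.5, 0, 0, 0],
    [0, 0, 0, 0, 0, 0]
  ]
}}

```text
clock: 7.0
tool_pos: [0.5148, 0.1876, 0.1633]
orientation: [179.9, 0.1, 178.5]
force: [-0.7, -0.2, -0.5]
opening: 0.0437
gripper_force: 29.9
```

```bash
python3 - <<'E'
from go import *
go([.455,.005,.12],-185.5)
E
```

```text
t 7.0 tcp [0.5148 0.1876 0.1633] [1.7989e+02 1.2000e-01 1.7849e+02] f [-0.7 -0.2 -0.5] open 0.0437 29.925675988197327
turn [0.11 0.12 3.99] shift cm [  4.2  -18.75   4.33]
```

>>> {"op": "play_rows", "data": {
  "plan": [
    [0, 0, 0, 0, 0, 4],
    [0.2, -1, 0, 0, 0, 0],
    [0.5, -2, 0, 0, 0, 0],
    [0.5, -2.2, 0, 0, 0, 0],
    [0.5, -2.2, 0, 0, 0, 0],
    [0.5, -2.2, 0, 0, 0, 0],
    [0.5, -2.2, 0.5, 0, 0, 0],
    [0.5, -2.2, 1, 0, 0, 0],
    [0.5, -2.2, 1, 0, 0, 0],
    [0.4, -1.6, 1, 0, 0, 0],
    [0.1, -0.8, 1, 0, 0, 0],
    [0, 0, 1, 0, 0, 0],
    [0, 0, 1, 0, 0, 0],
    [0, 0, 1, 0, 0, 0],
    [0, 0, 1, 0, 0, 0],
    [0, 0, 0.5, 0, 0, 0],
    [0, 0, 0, 0, 0, 0],
    [0, 0, 0, 0, 0, 0]
  ]
}}

```text
clock: 8.5
tool_pos: [0.4541, 0.0058, 0.0712]
orientation: [-180.0, -0.1, 174.5]
force: [-0.1, 0.1, -1.1]
opening: 0.0442
gripper_force: 29.9
```

```bash
python3 - <<'E'
from go import *
go([.455,.005,.049],-185.5)
E
```

```text
t 8.5 tcp [0.4541 0.0058 0.0712] [-1.7995e+02 -8.0000e-02  1.7453e+02] f [-0.1  0.1 -1.1] open 0.0442 29.92571622133255
turn [-0.05 -0.08  0.03] shift cm [-0.1  -0.07  2.22]
```

>>> {"op": "play_rows", "data": {
  "plan": [
    [0, 0, 0.8, 0, 0, 0],
    [0, 0, 0.7, 0, 0, 0],
    [0, 0, 0.4, 0, 0, 0],
    [0, 0, 0.2, 0, 0, 0],
    [0, 0, 0.1, 0, 0, 0],
    [0, 0, 0, 0, 0, 0],
    [0, 0, 0, 0, 0, 0]
  ]
}}

```text
clock: 9.08
tool_pos: [0.4547, 0.0062, 0.0496]
orientation: [180.0, 0.0, 174.5]
force: [0.3, -0.4, -1.3]
opening: 0.0439
gripper_force: 29.9
```

>>> {"op": "play_rows", "data": {
  "plan": [
    [0, 0, 0.1, 0, 0, 0],
    [0, 0, 0.1, 0, 0, 0],
    [0, 0, 0, 0, 0, 0]
  ]
}}

```text
clock: 9.33
tool_pos: [0.4549, 0.0063, 0.048]
orientation: [180.0, 0.0, 174.5]
force: [-1.8, -0.3, 4.0]
opening: 0.0439
gripper_force: 29.9
```

>>> {"op": "play_rows", "data": {
  "plan": [
    [0, 0, 0, 0, 0, 0],
    [0, 0, 0, 0, 0, 0],
    [0, 0, 0, 0, 0, 0],
    [0, 0, 0, 0, 0, 0],
    [0, 0, -1, 0, 0, 0],
    [0, 0, -2, 0, 0, 0],
    [0, 0, -2.5, 0, 0, 0],
    [0, 0, -2.5, 0, 0, 0],
    [0, 0, -2.5, 0, 0, 0],
    [0, 0, -2.5, 0, 0, 0],
    [0, 0, -2, 0, 0, 0],
    [0, -2, -1, 0, 0, 0],
    [0, -3, 0, 0, 0, 0],
    [0, -3, 0, 0, 0, 0],
    [0, -3, 0, 0, 0, 0],
    [0, -3, 0, 0, 0, 0],
    [0, -3, 0, 0, 0, 0],
    [0, -2, 0, 0, 0, 0],
    [0, 0, 0, 0, 0, 0],
    [0, 0, 0, 0, 0, 0]
  ],
  "grip": 7.0
}}

```text
clock: 11.0
tool_pos: [0.436, -0.1838, 0.2073]
orientation: [180.0, -0.0, 174.4]
force: [-0.3, 0.1, 0.2]
opening: 0.0701
gripper_force: 0.0
```

```bash
python3 - <<'E'
from p2 import *
from go import go
go([.455,.006,.1],-185.5)
S,T=cam("side"),cam("top"); np.save("side1.npy",S,allow_pickle=True);np.save("top1.npy",T,allow_pickle=True)
for cs in([S,T],[S],[T]): print(*fitz(cs,PART,[.454,.006,.029,-5.5],fpink,22))
p=pose(np.array([.454,.006,.029,-5.5]))
cv2.imwrite("pics/mat.png",np.vstack([np.hstack([overlay(s,[.48,.006,.02],w,[]),overlay(s,[.48,.006,.02],w,[(PART,p,(0,255,0))])]) for s,w in((S,70),(T,50))]))
E
```

```text
t 11.0 tcp [ 0.436  -0.1838  0.2073] [ 1.8000e+02 -3.0000e-02  1.7435e+02] f [-0.3  0.1  0.2] open 0.0701 0.0
turn [ 0.   -0.03 -0.15] shift cm [-0.07 19.07 10.73]
[452.15   6.13  -4.35] -0.532
[452.38   7.21  -4.72] -0.932
[448.79  -3.26   2.87] -0.178
```

View pics/mat.png

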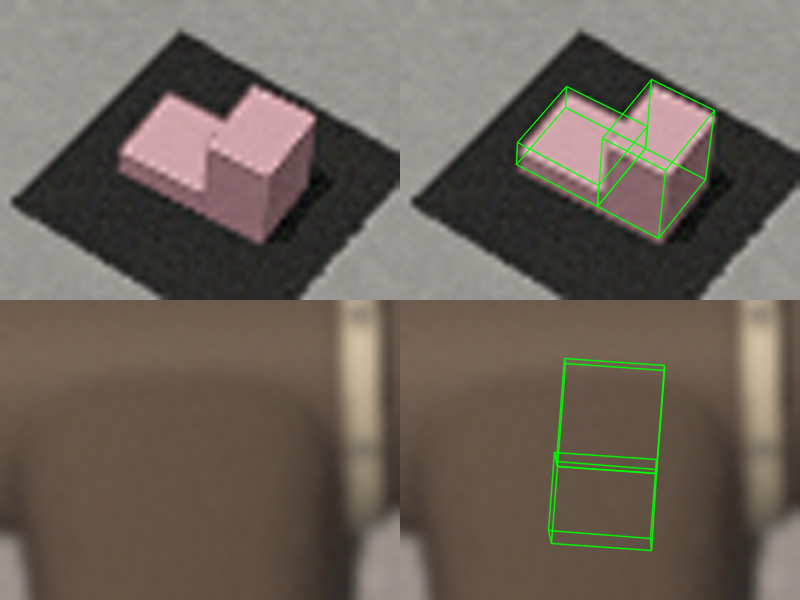

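The part stands upright on the mat: heel top at (265,120) and nose at (165,130) in the side crop. The arm hides it in the top view. Next I'll turn 90° and regrasp it by the heel's front and back.

>>> {"op": "play_rows", "data": {
  "plan": [
    [0, 0, 0, 0, 0, -6.92],
    [0, 0, 0, 0, 0, -6.92],
    [0, 0, 0, 0, 0, -6.92],
    [0, 0, 0, 0, 0, -6.92],
    [0, 0, 0, 0, 0, -6.92],
    [0, 0, 0, 0, 0, -6.92],
    [0, 0, 0, 0, 0, -6.92],
    [0, 0, 0, 0, 0, -6.92],
    [0, 0, 0, 0, 0, -6.92],
    [0, 0, 0, 0, 0, -6.92],
    [0, 0, 0, 0, 0, -6.92],
    [0, 0, 0, 0, 0, -6.92],
    [0, 0, 0, 0, 0, -6.92],
    [0, 0, 0, 0, 0, 0]
  ],
  "grip": 6.0
}}

```text
clock: 12.27
tool_pos: [0.4367, -0.1819, 0.2077]
orientation: [-180.0, 0.0, -95.1]
force: [0.1, 0.4, -0.2]
opening: 0.0598
gripper_force: 0.0
```

```bash
python3 - <<'E'
from p2 import *
from go import go
go([.4535,.0063,.046],-95.4)
S,T=[np.load(f"{c}1.npy",allow_pickle=True).item() for c in("side","top")]
S0,T0=load()
# two big jig views, integer scaled
im=[]
for s,w,sz in((S0,84,(800,600)),(T0,70,(800,600))):
    im.append(overlay(s,[.57,-.24,.05],w,[],sz)); u,v=np.round(proj(s,[.57,-.24,.05])[0]).astype(int); print(u-w//2,v-int(w*.75)//2,800/w)
cv2.imwrite("pics/jigS.png",im[0]); cv2.imwrite("pics/jigT.png",im[1])
E
```

```text
t 12.27 tcp [ 0.4367 -0.1819  0.2077] [-1.7998e+02  1.0000e-02 -9.5120e+01] f [ 0.1  0.4 -0.2] open 0.0598 0.0
turn [-0.02  0.01  0.28] shift cm [-18.9    0.1   16.17]
263 124 9.523809523809524
309 175 11.428571428571429
```

View pics/jigS.png

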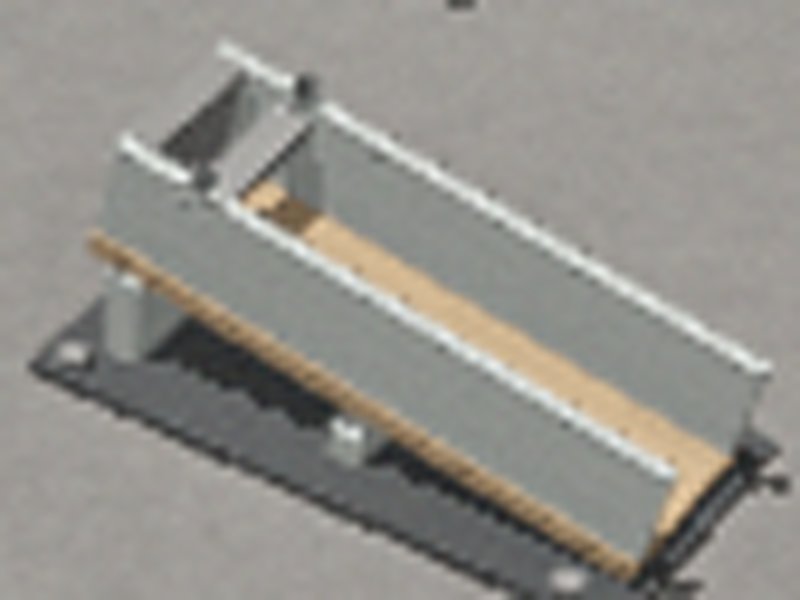

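View pics/jigT.png

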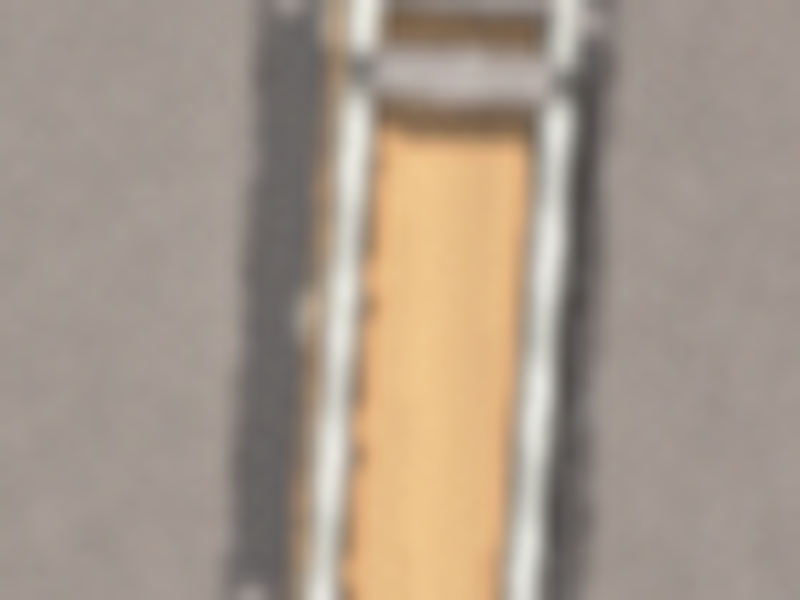

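Side jig view: near wall-top strip runs (123,142)→(672,472), far strip (222,45)→(770,370). Top view: strips run (367,10)→(320,590) and (567,10)→(522,590), with the bar centre at (465,77). I'll fit the deck to these and head back over the part at the same time.

```bash
cat > deckfit.py <<'E'
from p2 import *
from scipy.optimize import least_squares
S,T=load()
px=lambda a,o,k:(np.array(a)+.5)/k-.5+np.array(o)
kS,oS=9.5238,(263,124); kT,oT=11.4286,(309,175)
pts=[(S,[-.2,.03,.04],(672,472),oS,kS),(S,[-.2,-.03,.04],(770,370),oS,kS),(T,[-.021,0,.034],(465,77),oT,kT)]
lin=[(S,.03,(123,142),oS,kS),(S,.03,(400,308),oS,kS),(S,-.03,(222,45),oS,kS),(S,-.03,(500,210),oS,kS),
 (T,.03,(367,10),oT,kT),(T,.03,(320,590),oT,kT),(T,-.03,(567,10),oT,kT),(T,-.03,(522,590),oT,kT)]
def res(p,cs,bias):
    r=[]
    def A(P,s):
        M,t=pose(np.array([p[0],p[1],p[2],p[3]*100]),10); b=np.array([0,.0013,0]) if s is S else np.array([0,-.0025,0])
        return proj(s,np.atleast_2d(P)@M.T+t+bias*b)
    for s,P,a,o,k in pts:
        if any(s is c for c in cs): r+=list(A(P,s)[0]-px(a,o,k))
    for s,y,a,o,k in lin:
        if any(s is c for c in cs):
            e=A([[-.2,y,.04],[0,y,.04]],s); d=e[1]-e[0]; n=np.array([-d[1],d[0]])/np.linalg.norm(d); r.append(n@(px(a,o,k)-e[0]))
    return np.array(r)
if __name__=="__main__":
  for nm,cs in(("both",[S,T]),("side",[S]),("top",[T])):
   for bias in(0,1):
    f=lambda q:np.r_[res(q,cs,bias),(q[2]-.05)*1000*(.02 if nm=="both" else 5)]
    q=least_squares(f,[.665,-.254,.05,-.05]); print(nm,bias,q.x.round(4),np.abs(q.fun).max().round(2),np.sqrt((q.fun**2).mean()).round(2))
E
python3 deckfit.py
```

```text
both 0 [ 0.6625 -0.2592  0.0441 -0.0588] 0.39 0.24
both 1 [ 0.6613 -0.2562  0.0481 -0.0587] 0.4 0.23
side 0 [ 0.6612 -0.2524  0.05   -0.0558] 0.41 0.21
side 1 [ 0.6612 -0.2537  0.05   -0.0558] 0.41 0.21
top 0 [ 0.6599 -0.2587  0.05   -0.061 ] 0.34 0.16
top 1 [ 0.6599 -0.2562  0.05   -0.061 ] 0.34 0.16
```

>>> {"op": "play_rows", "data": {
  "plan": [
    [-0.9, 0, 0, 0, 0, 0],
    [-2, 0, 0, 0, 0, 0],
    [-2.5, 0, 0, 0, 0, 0],
    [-2.5, 0, 0, 0, 0, 0],
    [-2.5, 0, 0, 0, 0, 0],
    [-2.5, 0, 0, 0, 0, 0],
    [-2.5, 0, 0, 0, 0, 0],
    [-2, 0, 1, 0, 0, 0],
    [-1.5, 0.1, 2, 0, 0, 0],
    [0, 0, 2, 0, 0, 0],
    [0, 0, 2, 0, 0, 0],
    [0, 0, 1.5, 0, 0, 0],
    [0, 0, 0, 0, 0, 0],
    [0, 0, 0, 0, 0, 0]
  ]
}}

```text
clock: 13.43
tool_pos: [0.4532, 0.0058, 0.1224]
orientation: [179.9, -0.1, -95.6]
force: [0.2, -0.2, 0.1]
opening: 0.0602
gripper_force: 0.0
```

```bash
python3 -c "
from go import *
go([.4535,.0063,.046],-95.4)"
```

```text
t 13.43 tcp [0.4532 0.0058 0.1224] [ 1.7992e+02 -6.0000e-02 -9.5650e+01] f [ 0.2 -0.2  0.1] open 0.0602 0.0
turn [ 0.08 -0.06 -0.25] shift cm [-0.06 -0.02  7.64]
```

>>> {"op": "play_rows", "data": {
  "plan": [
    [-0.05, 0, 1, 0, 0, 0],
    [0, 0, 1.5, 0, 0, 0],
    [0, 0, 1.5, 0, 0, 0],
    [0, 0, 1.5, 0, 0, 0],
    [0, 0, 1, 0, 0, 0],
    [0, 0, 0.8, 0, 0, 0],
    [0, 0, 0.3, 0, 0, 0],
    [0, 0, 0, 0, 0, 0],
    [0, 0, 0, 0, 0, 0]
  ]
}}

```text
clock: 14.18
tool_pos: [0.4543, 0.0061, 0.0473]
orientation: [-179.9, 0.0, -95.6]
force: [0.8, -0.7, -0.6]
opening: 0.0601
gripper_force: 0.0
```

>>> {"op": "play_rows", "data": {
  "plan": [
    [0, 0, 0, 0, 0, 0],
    [0, 0, 0, 0, 0, 0],
    [0, 0, 0, 0, 0, 0],
    [0, 0, 0, 0, 0, 0],
    [0, 0, 0, 0, 0, 0],
    [0, 0, 0, 0, 0, 0],
    [0, 0, 0, 0, 0, 0],
    [0, 0, 0, 0, 0, 0],
    [0, 0, 0, 0, 0, 0]
  ],
  "grip": 2.6
}}

```text
clock: 14.93
tool_pos: [0.4538, 0.0058, 0.0468]
orientation: [-180.0, 0.0, -95.5]
force: [-1.9, 0.3, 5.8]
opening: 0.034
gripper_force: 29.9
```

```bash
cat > dk.py <<'E'
from go import *
D=np.array([.661,-.255,.049]); RD=R.from_euler('xyz',[0,-10,-5.85],degrees=True)
RT=RD*R.from_matrix(np.array([[0,-1,0],[-1,0,0],[0,0,-1]]).T)
def dgo(x,y,z):
    o=get_obs(); print("deck tcp mm",(RD.inv().apply(o["tool_pos"]-D)*1000).round(1)); P=D+RD.apply(np.array([x,y,z])/1000); print(P.round(4)); go(P,RT,1)
E
python3 -c "
from dk import *
dgo(-165,0,110)"
```

```text
deck tcp mm [-229.6  238.3   38.2]
[ 0.4804 -0.2365  0.1287]
t 14.93 tcp [0.4538 0.0058 0.0468] [-179.99    0.    -95.54] f [-1.9  0.3  5.8] open 0.034 29.944254755973816
turn [9.99 0.03 0.31] shift cm [23.83 -6.46 -7.18]
```

>>> {"op": "play_rows", "data": {
  "plan": [
    [0, 0, -0.5, 0, 0, 0],
    [0, 0, -1.5, 0, 0, 0],
    [0, 0, -2, 0, 0, 0],
    [0, 0, -2, 0, 0, 0],
    [0, 0, -2, 0, 0, 0],
    [0, 0, -2, 0, 0, 0],
    [0, 0, -2, 0, 0, 0],
    [0, 0, 0, 3.3, 0, 0.1],
    [0, 0, 0, 3.4, 0, 0.1],
    [0, 0, 0, 3.3, 0, 0.1],
    [1, -0.2, 0, 0, 0, 0],
    [2, -0.4, 0, 0, 0, 0],
    [2.5, -0.5, 0, 0, 0, 0],
    [2.5, -0.5, 0, 0, 0, 0],
    [2.5, -0.5, 0, 0, 0, 0],
    [2.5, -0.5, 0, 0, 0, 0],
    [2.5, -0.5, 0, 0, 0, 0],
    [2.5, -0.5, 0, 0, 0, 0],
    [2.5, -0.4, 0, 0, 0, 0],
    [2, -0.3, 0, 0, 0, 0]
  ]
}}

```text
clock: 16.6
tool_pos: [0.4727, -0.224, 0.1739]
orientation: [-170.0, 0.0, -95.9]
force: [-0.2, 0.2, -0.7]
opening: 0.0341
gripper_force: 29.9
```

>>> {"op": "play_rows", "data": {
  "plan": [
    [1.3, 0, 1, 0, 0, 0],
    [0, 0, 2, 0, 0, 0],
    [0, 0, 1.5, 0, 0, 0],
    [0, 0, 0, 0, 0, 0],
    [0, 0, 0, 0, 0, 0]
  ]
}}

```text
clock: 17.02
tool_pos: [0.4786, -0.2361, 0.129]
orientation: [-170.1, 0.0, -95.9]
force: [0.8, 0.2, -0.5]
opening: 0.034
gripper_force: 29.9
```

```bash
python3 - <<'E'
from dk import *
from ov import *
dgo(-165,0,60)
o=get_obs(); Rc=R.from_euler('xyz',o["orientation"],degrees=True)
Tp=((Rc*(RD.inv()*RT).inv()).as_matrix(), o["tool_pos"]+Rc.apply([0,0,.0178]))
S,T=cam("side"),cam("top"); Dp=(RD.as_matrix(),D)
cv2.imwrite("pics/ch.png",np.vstack([np.hstack([overlay(s,[.52,-.24,.07],w,[]),overlay(s,[.52,-.24,.07],w,[(PART,Tp,(0,255,0)),(STRIPS,Dp,(0,0,255))])]) for s,w in((S,80),(T,66))]))
E
```

```text
deck tcp mm [-166.6    0.2  110.6]
[ 0.489  -0.2374  0.0794]
t 17.02 tcp [ 0.4786 -0.2361  0.129 ] [-1.7014e+02  2.0000e-02 -9.5850e+01] f [ 0.8  0.2 -0.5] open 0.034 29.947238266468048
turn [ 0.14  0.02 -0.  ] shift cm [ 0.02 -0.16  5.06]
```

View pics/ch.png

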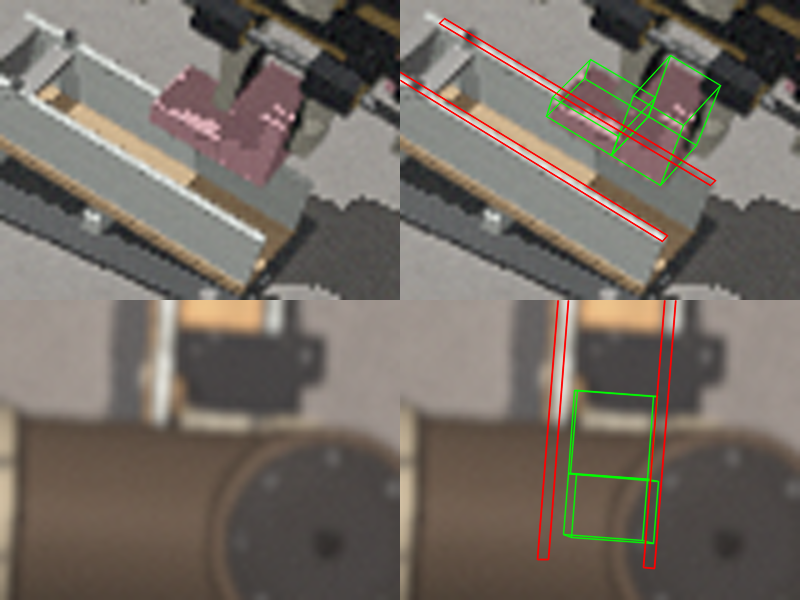

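Side view: the held part at (225,125) is aligned with the channel, and both outlines match within about 1 px, so it lies between the walls. In the top view the arm hides it. I'll descend along the floor normal in steps.

>>> {"op": "play_rows", "data": {
  "plan": [
    [0, -0.15, 1, 0, 0, 0],
    [0, 0, 1.2, 0, 0, 0],
    [0, 0, 1, 0, 0, 0],
    [0, 0, 1, 0, 0, 0],
    [0, 0, 0.8, 0, 0, 0],
    [0, 0, 0.6, 0, 0, 0],
    [0, 0, 0.3, 0, 0, 0],
    [0, 0, 0, 0, 0, 0],
    [0, 0, 0, 0, 0, 0]
  ]
}}

```text
clock: 17.87
tool_pos: [0.4911, -0.2373, 0.0717]
orientation: [-170.0, 0.0, -95.8]
force: [-0.9, -0.7, -1.0]
opening: 0.0339
gripper_force: 29.9
```

```bash
python3 -c "
from dk import *
dgo(-165,0,43)"
```

```text
deck tcp mm [-164.3    0.3   52. ]
[ 0.4919 -0.2377  0.0627]
t 17.87 tcp [ 0.4911 -0.2373  0.0717] [-1.7001e+02  2.0000e-02 -9.5830e+01] f [-0.9 -0.7 -1. ] open 0.0339 29.94735449552536
turn [0.01 0.02 0.01] shift cm [0.03 0.07 0.9 ]
```

>>> {"op": "play_rows", "data": {
  "plan": [
    [0, 0, 0.3, 0, 0, 0],
    [0, 0, 0.2, 0, 0, 0],
    [0, 0, 0.1, 0, 0, 0],
    [0, 0, 0.1, 0, 0, 0],
    [0, 0, 0, 0, 0, 0],
    [0, 0, 0, 0, 0, 0]
  ]
}}

```text
clock: 18.37
tool_pos: [0.4923, -0.2374, 0.0649]
orientation: [-170.0, 0.0, -95.8]
force: [-0.4, 0.2, -0.6]
opening: 0.0338
gripper_force: 29.9
```

>>> {"op": "play_rows", "data": {
  "plan": [
    [0, 0, 0.1, 0, 0, 0],
    [0, 0, 0.1, 0, 0, 0],
    [0, 0, 0, 0, 0, 0],
    [0, 0, 0, 0, 0, 0]
  ]
}}

```text
clock: 18.7
tool_pos: [0.4927, -0.2374, 0.0635]
orientation: [-170.0, 0.0, -95.8]
force: [-2.9, 1.3, 6.3]
opening: 0.0336
gripper_force: 29.9
```

```bash
python3 -c "
from dk import *
dgo(-165,0,43)"
```

```text
deck tcp mm [-164.1    0.3   43.6]
[ 0.4919 -0.2377  0.0627]
t 18.7 tcp [ 0.4927 -0.2374  0.0635] [-1.6997e+02  2.0000e-02 -9.5830e+01] f [-2.9  1.3  6.3] open 0.0336 29.94712471961975
turn [-0.03  0.02  0.02] shift cm [0.03 0.09 0.06]
```

>>> {"op": "play_rows", "data": {
  "plan": [
    [0, 0, 0, 0, 0, 0],
    [0, 0, 0, 0, 0, 0],
    [0, 0, 0, 0, 0, 0],
    [0, 0, 0, 0, 0, 0],
    [0, 0, -0.5, 0, 0, 0],
    [0, 0, -1, 0, 0, 0],
    [0, 0, -1.5, 0, 0, 0],
    [0, 0, -2, 0, 0, 0],
    [0, 0, -2, 0, 0, 0],
    [0, 0, -1, 0, 0, 0],
    [0, 1.5, 0, 0, 0, 0],
    [0, 2, 0, 0, 0, 0],
    [0, 2, 0, 0, 0, 0],
    [0, 1.5, 0, 0, 0, 0],
    [0, 0, 0, 0, 0, 0],
    [0, 0, 0, 0, 0, 0]
  ],
  "grip": 5.6
}}

```text
clock: 20.03
tool_pos: [0.4099, -0.229, 0.1301]
orientation: [-169.9, 0.0, -95.8]
force: [0.4, -0.6, 0.9]
opening: 0.056
gripper_force: 0.0
```

```bash
python3 - <<'E'
from dk import *
from ov import *
dgo(-230,0,34)
Tp=(RD.as_matrix(), D+RD.apply([-.164,0,.025]))
S=cam("side"); Dp=(RD.as_matrix(),D)
cv2.imwrite("pics/ch2.png",np.hstack([overlay(S,[.53,-.24,.07],80,[]),overlay(S,[.53,-.24,.07],80,[(PART,Tp,(0,255,0)),(STRIPS,Dp,(0,0,255))])]))
E
```

```text
deck tcp mm [-234.6    0.3  123.7]
[ 0.4298 -0.2313  0.0425]
t 20.03 tcp [ 0.4099 -0.229   0.1301] [-1.6994e+02  2.0000e-02 -9.5840e+01] f [ 0.4 -0.6  0.9] open 0.056 0.0
turn [-0.06  0.03  0.  ] shift cm [ 0.03 -0.46  8.97]
```

View pics/ch2.png

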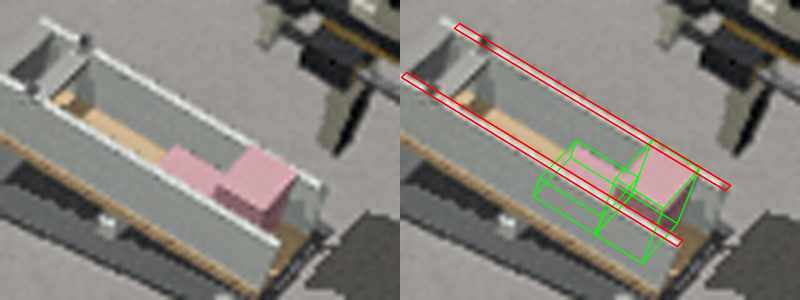

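Side view: the part sits upright in the channel foot (heel at (258,190), nose at (190,165)), well short of the bar at (55,65), and the gripper is clear. Next: close the fingers, come down behind the heel and push.

>>> {"op": "play_rows", "data": {
  "plan": [
    [0, -0.2, 1, 0, 0, 0],
    [0, 0, 2, 0, 0, 0],
    [0, 0, 2, 0, 0, 0],
    [0, 0, 2, 0, 0, 0],
    [0, 0, 1.3, 0, 0, 0],
    [0, 0, 0.6, 0, 0, 0],
    [0, 0, 0, 0, 0, 0],
    [0, 0, 0, 0, 0, 0]
  ],
  "grip": 0
}}

```text
clock: 20.75
tool_pos: [0.4281, -0.2308, 0.0423]
orientation: [-170.0, 0.0, -95.8]
force: [-0.7, 0.8, 0.6]
opening: 0.008
gripper_force: 0.0
```

```bash
python3 -c "
from dk import *
dgo(-204,0,34)"
```

```text
deck tcp mm [-231.8    0.3   34.1]
[ 0.4553 -0.2339  0.0471]
t 20.75 tcp [ 0.4281 -0.2308  0.0423] [-1.7003e+02  2.0000e-02 -9.5820e+01] f [-0.7  0.8  0.6] open 0.008 0.0
turn [0.03 0.02 0.02] shift cm [ 0.03 -2.78  0.01]
```

>>> {"op": "play_rows", "data": {
  "plan": [
    [0, -0.4, 0, 0, 0, 0],
    [0, -0.6, 0, 0, 0, 0],
    [0, -0.6, 0, 0, 0, 0],
    [0, -0.5, 0, 0, 0, 0],
    [0, -0.5, 0, 0, 0, 0],
    [0, -0.5, 0, 0, 0, 0],
    [0, -0.5, 0, 0, 0, 0],
    [0, -0.5, 0, 0, 0, 0],
    [0, 0, 0, 0, 0, 0]
  ]
}}

```text
clock: 21.5
tool_pos: [0.4687, -0.235, 0.0495]
orientation: [-170.0, 0.0, -95.8]
force: [0.4, -0.3, 0.2]
opening: 0.0004
gripper_force: 0.0
```

```bash
cat > st.py <<'E'
from dk import *
from p2 import *
dgo(-101,0,34)
S=cam("side")
Rm=RD.as_matrix()
w=win(S,D+RD.apply([-.12,0,.03]),40); f=fpink(sub(S,w))
# visible part occluded by near wall: subtract wall hull
wall=[box((-200,27,0),(0,33,40))]; bar=[box((-28,-27,26),(-14,27,34))]; stop=[box((0,-27,0),(8,27,40))]
def mod(q):
    T=(RD.as_matrix()@R.from_euler('z',q[2],degrees=True).as_matrix(),D+np.array([-.0016,.0013,0])*0+RD.apply([q[0]/1e3,q[1]/1e3,.025]))
    m=render(S,PART,T,w)
    return m*(1-np.clip(render(S,wall,(Rm,D),w)+render(S,bar,(Rm,D),w),0,1))
g=lambda q:-np.corrcoef(mod(q).ravel(),f.ravel())[0,1]
best=min((minimize(g,[x,0,0],method="Nelder-Mead",options=dict(initial_simplex=[[x,0,0],[x+6,0,0],[x,3,0],[x,0,4]])) for x in range(-165,-50,15)),key=lambda r:r.fun)
print("heel in deck x,y,yaw",best.x.round(1),round(best.fun,3))
E
python3 st.py
```

```text
deck tcp mm [-190.3    0.3   34.1]
[ 0.5562 -0.2443  0.0649]
t 21.5 tcp [ 0.4687 -0.235   0.0495] [-1.6998e+02  2.0000e-02 -9.5830e+01] f [ 0.4 -0.3  0.2] open 0.0004 0.03923062544345157
turn [-0.02  0.02  0.02] shift cm [ 0.03 -8.93  0.01]
heel in deck x,y,yaw [-151.    13.5  -12.2] -0.524
```

>>> {"op": "play_rows", "data": {
  "plan": [
    [0, -0.4, 0, 0, 0, 0],
    [0, -0.5, 0, 0, 0, 0],
    [0, -0.5, 0, 0, 0, 0],
    [0, -0.5, 0, 0, 0, 0],
    [0, -0.5, 0, 0, 0, 0],
    [0, -0.5, 0, 0, 0, 0],
    [0, -0.5, 0, 0, 0, 0],
    [0, -0.5, 0, 0, 0, 0],
    [0, -0.5, 0, 0, 0, 0],
    [0, -0.5, 0, 0, 0, 0],
    [0, -0.5, 0, 0, 0, 0],
    [0, -0.5, 0, 0, 0, 0],
    [0, -0.4, 0, 0, 0, 0],
    [0, 0, 0, 0, 0, 0]
  ]
}}

```text
clock: 22.72
tool_pos: [0.5306, -0.2413, 0.0605]
orientation: [-169.9, 0.0, -95.8]
force: [0.4, -0.6, 1.0]
opening: 0.0
gripper_force: 0.0
```

```bash
python3 st.py; python3 - <<'E'
from dk import *
for t in("part_heel","part_nose","bar","deck"):
  for r in spot_point("side",t)[:3]: print(t,r["score"],(RD.inv().apply(np.array(r["position"])-D)*1000).round(1))
E
```

```text
deck tcp mm [-127.2    0.3   34.1]
[ 0.5562 -0.2443  0.0649]
t 22.72 tcp [ 0.5306 -0.2413  0.0605] [-1.6995e+02  2.0000e-02 -9.5820e+01] f [ 0.4 -0.6  1. ] open 0.0 0.0
turn [-0.05  0.02  0.02] shift cm [ 0.03 -2.62  0.01]
heel in deck x,y,yaw [-84.8  16.  -17.2] -0.565
part_heel 0.82 [-341.   403.7   34.2]
part_heel 0.77 [-350.2  524.4   39.3]
part_heel 0.42 [-91.1   5.3  25.8]
part_nose 0.9 [-306.8  350.2    2.1]
part_nose 0.68 [-327.1  582.9    9.7]
part_nose 0.6 [-28.9  -3.8   2.7]
deck 0.81 [ 1.5 -2.3  2.7]
```

>>> {"op": "play_rows", "data": {
  "plan": [
    [0, -0.4, 0, 0, 0, 0],
    [0, -0.4, 0, 0, 0, 0],
    [0, -0.4, 0, 0, 0, 0],
    [0, -0.4, 0, 0, 0, 0],
    [0, -0.3, 0, 0, 0, 0],
    [0, -0.2, 0, 0, 0, 0],
    [0, -0.1, 0, 0, 0, 0],
    [0, 0, 0, 0, 0, 0],
    [0, 0, 0, 0, 0, 0]
  ]
}}

```text
clock: 23.72
tool_pos: [0.5511, -0.2434, 0.0641]
orientation: [-170.0, 0.0, -95.8]
force: [0.3, -0.3, 1.0]
opening: 0.0004
gripper_force: 0.0
```

>>> {"op": "play_rows", "data": {
  "plan": [
    [0, -0.1, 0, 0, 0, 0],
    [0, -0.1, 0, 0, 0, 0],
    [0, 0, 0, 0, 0, 0]
  ]
}}

```text
clock: 23.97
tool_pos: [0.553, -0.2436, 0.0645]
orientation: [-170.0, 0.0, -95.8]
force: [-0.3, -0.6, 0.1]
opening: 0.0004
gripper_force: 0.3
```

>>> {"op": "play_rows", "data": {
  "plan": [
    [0, -0.1, 0, 0, 0, 0],
    [0, -0.1, 0, 0, 0, 0],
    [0, -0.1, 0, 0, 0, 0],
    [0, 0, 0, 0, 0, 0],
    [0, 0, 0, 0, 0, 0]
  ]
}}

```text
clock: 24.38
tool_pos: [0.5562, -0.2439, 0.0651]
orientation: [-170.0, 0.0, -95.8]
force: [-0.3, -0.3, -0.2]
opening: 0.0003
gripper_force: 0.1
```

>>> {"op": "play_rows", "data": {
  "plan": [
    [0, -0.1, 0, 0, 0, 0],
    [0, -0.1, 0, 0, 0, 0],
    [0, 0, 0, 0, 0, 0],
    [0, 0, 0, 0, 0, 0]
  ]
}}

```text
clock: 24.72
tool_pos: [0.558, -0.2441, 0.0654]
orientation: [-170.0, 0.0, -95.8]
force: [-0.5, 0.3, -0.2]
opening: 0.0006
gripper_force: 0.2
```

>>> {"op": "play_rows", "data": {
  "plan": [
    [0, -0.1, 0, 0, 0, 0],
    [0, -0.1, 0, 0, 0, 0],
    [0, 0, 0, 0, 0, 0],
    [0, 0, 0, 0, 0, 0]
  ]
}}

```text
clock: 25.05
tool_pos: [0.5591, -0.2442, 0.0655]
orientation: [-170.1, 0.0, -95.9]
force: [-4.2, 0.7, 1.6]
opening: 0.0003
gripper_force: 2.2
```

>>> {"op": "play_rows", "data": {
  "plan": [
    [0, -0.1, 0, 0, 0, 0],
    [0, -0.1, 0, 0, 0, 0],
    [0, 0, 0, 0, 0, 0],
    [0, 0, 0, 0, 0, 0]
  ]
}}

```text
clock: 25.38
tool_pos: [0.5593, -0.2443, 0.0655]
orientation: [-170.2, 0.0, -95.9]
force: [-10.3, 1.6, 6.9]
opening: 0.0004
gripper_force: 5.4
```

Firm contact (about 12 N) and the tool has stopped advancing. One small extra press to square the part, then back off and check.

>>> {"op": "play_rows", "data": {
  "plan": [
    [0, -0.1, 0, 0, 0, 0],
    [0, 0, 0, 0, 0, 0],
    [0, 0, 0, 0, 0, 0]
  ]
}}

```text
clock: 25.63
tool_pos: [0.5593, -0.2443, 0.0654]
orientation: [-170.3, 0.1, -95.9]
force: [-13.9, 2.8, 9.4]
opening: 0.0002
gripper_force: 6.9
```

>>> {"op": "play_rows", "data": {
  "plan": [
    [0, 0.3, 0, 0, 0, 0],
    [0, 0.6, 0, 0, 0, 0],
    [0, 1.5, 0, 0, 0, 0],
    [0, 1.5, 0, 0, 0, 0],
    [0, 2, -0.5, 0, 0, 0],
    [0, 2, -1.5, 0, 0, 0],
    [0, 2, -2, 0, 0, 0],
    [0, 2, -2.5, 0, 0, 0],
    [0, 2, -2.5, 0, 0, 0],
    [-2.5, 1, -2, 0, 0, 0],
    [-2.5, 0, -1, 0, 0, 0],
    [-3, 0, 0, 0, 0, 0],
    [-3, 0, 0, 0, 0, 0],
    [-3, 0, 0, 0, 0, 0],
    [-3, 0, 0, 0, 0, 0],
    [-2.5, 0, 0, 0, 0, 0],
    [-1, 0, 0, 0, 0, 0],
    [0, 0, 0, 0, 0, 0]
  ]
}}

```text
clock: 27.13
tool_pos: [0.4179, -0.0212, 0.1592]
orientation: [-169.9, 0.1, -95.6]
force: [0.5, -0.2, 0.3]
opening: 0.0004
gripper_force: 0.0
```

```bash
python3 - <<'E'
from dk import *
from p2 import *
o=get_obs(); print(o["clock"],o["tool_pos"],o["force"])
S,T=cam("side"),cam("top"); Rm=RD.as_matrix()
wall=[box((-200,27,0),(0,33,40)),box((-200,-33,0),(0,-27,40))]; bar=[box((-28,-27,26),(-14,27,34))]
for s,c in((S,"side"),(T,"top")):
    w=win(s,D+RD.apply([-.05,0,.03]),26); f=fpink(sub(s,w)); f*=(f>.04)
    def mod(q):
        Tp=(Rm@R.from_euler('z',q[2],degrees=True).as_matrix(),D+RD.apply([q[0]/1e3,q[1]/1e3,.025]))
        heel=render(s,PART[:1],Tp,w); nose=render(s,PART[1:],Tp,w)
        if c=="side": heel*=1-render(s,wall[:1],(Rm,D),w)
        nose*=1-np.clip(render(s,wall,(Rm,D),w)+render(s,bar,(Rm,D),w),0,1)
        return np.maximum(heel,nose)
    g=lambda q:-np.corrcoef(mod(q).ravel(),f.ravel())[0,1]
    b=min((minimize(g,[x,0,0],method="Nelder-Mead",options=dict(initial_simplex=[[x,0,0],[x+6,0,0],[x,3,0],[x,0,4]])) for x in(-75,-63,-55)),key=lambda r:r.fun)
    print(c,"heel in deck",b.x.round(1),round(b.fun,3),"pink px",int((f>0).sum()))
    # heel top-face edges: bright pink pixels' min-area rectangle
    for t in("part_heel","part_nose","deck","bar"):
        for r in spot_point(c,t):
            q=RD.inv().apply(np.array(r["position"])-D)*1000
            if abs(q[1])<60: print("  ",t,r["score"],q.round(1))
    # print coarse mask
    m=(f>.08).astype(int); ys,xs=np.nonzero(m)
    print("\n".join("".join(".#"[v] for v in row[xs.min():xs.max()+1]) for row in m[ys.min():ys.max()+1]))
E
```

```text
27.1333 [ 0.41793393 -0.02121817  0.15923201] [ 0.48726521 -0.16797544  0.29244531]
side heel in deck [-60.4   3.7   1.9] -0.643 pink px 370
   part_heel 0.47 [-60.8   1.5  27.5]
   part_nose 0.61 [-2.9 -2.8  4.5]
   deck 0.83 [ 0.8 -0.3  1.7]
   bar 0.74 [-21.2   2.8  29.6]
.....#######################.........
...........#################.........
..............#############..........
..................#########..........
.......................###...........
.....................................
.....................................
.....................................
.....................................
.....................................
.....................................
.....................................
.....................................
.....................................
.....................................
.....................................
.....................................
.....................................
.....................................
..................##.................
...###...........####................
..###...........#######...
[... 1039 characters left out ...]
................................#...
....................................#
....................................#
top heel in deck [-64.   -4.2  -0.5] -0.964 pink px 398
   part_heel 0.71 [-64.6  -1.5  25.9]
   part_nose 0.79 [ 1.7 -0.1  1.3]
   deck 0.92 [2.1 1.  0.5]
   bar 0.71 [-19.2   2.8  24.5]
..#######.#....
..############.
.##############
.##############
.##############
..........####.
...............
...............
.#####.#.......
.#############.
.#############.
##############.
###############
###############
###############
###############
###############
###############
###############
###############
###############
###############
##############.
##############.
..############.
```

Both views put the part home. The top view gives the heel at about -64 mm with yaw -0.5° and shows the nose between the bar and the stop. The gripper is clear, so I'm handing in.

```bash
python3 -c "
from plant import *
print(close_job())"
```

```text
the job is handed in; nothing more can be done
None
```

The job is handed in at about 27 s of the 66 s allowed: the pink stepped part went from the rack to the mat, was regrasped by the heel's front and back, set in the channel foot, then pushed under the bar against the top stop (heel within about 3 mm of its home spot, yaw between -0.5° and 2°), with the gripper clear and nothing else deliberately touched.

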